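Check the fill of two yoghurt pots by weight and tray them

ROBOT

A 6-joint arm with a two-finger parallel gripper is mounted at the origin on the work surface. World frame = base frame: x ahead of the robot, y to its left, z up, the work surface at z = 0. Lengths are in m, angles in rad, forces in N, time in s.
With the tool pointing down it reaches from about 0.325 to 0.9 m from the base axis. Payload 6.1 kg.
Tool frame: the origin (TCP) lies on the mounting face of the last link; the fingertips stand 173 mm ahead of it and the grasp point (between the pads) lies 155 mm ahead of it; x points along the fingers, y is the direction in which the jaws open and shut, and the axes are right-handed (so a half turn about x gives the same grasp; the last joint's range is limited). The gripper opens to 85 mm and grips with 20 to 120 N. Pads are 22 mm wide; open, the fingers measure 114 mm over their backs; the gripper's body (76 mm by 85 mm) begins 54 mm behind the grasp point. The pads swing forward as they close: fully open they stand 13 mm farther back than shut.
Start: joints at [-0.126, 0.22, 1.526, -0, 1.395, -0.126], TCP at [0.625, -0, 0.405] pointing down, gripper open.
Joint ranges: [-2.98, 2.98], [-0.91, 2.08], [0.09, 2.57], [-1.24, 4.39], [0.2, 2.65], [-2.68, 2.68]. Speed limits (rad/s): [2.57, 2.57, 3.01, 3.14, 3.14, 3.14].

INTERFACE

Orientations are given as a 3x3 rotation matrix whose columns are the frame's x, y, z axes.
In Python, from bench import env gives the robot as it stands. The module is installed in compiled form; this text tells all that it offers.
- The arm moves only by the tool carry_out, never from a script. Its arguments are lists of equal length, an entry for each row: "dp": the shift along the tool's x, y, z in mm, a list of three; "twist": the turn, a rotation vector about the tool's x, y, z in degrees, a list of three. In form: {"dp": [[tx, ty, tz], ...], "twist": [[ax, ay, az], ...]}. A call has 1 to 12 rows; each row is the pose to reach, as a shift and turn from the pose commanded when the call began, along the tool's axes at that moment; what a row does not reach only later rows make up. A row lasts 1/8 s, in which the tool goes at most 62.5 mm and 10.7 degrees, less where a joint would pass 70% of its speed; a pose out of reach is approached as far as the arm can. A call with a gripper value outside its range is refused whole. "claw" is the finger opening in mm, from 0 to 85.4, set as the call begins (left out, the last holds). The fingers move at their own pace and stop on an object; the grip force is fixed at half the most. Time passes only in rows, so rows that repeat a pose let the fingers close. It gives the time, the measured TCP pose, the force and the opening at its end, in the units of the state.
- env.get_state(): the state, without advancing time (a new reading comes with each control period).
- env.capture(name): name is "scene" or "side" or "wrist"; returns a dict with "img" (420x560x3 uint8, red, green, blue), "fovy" (degrees; the focal length in pixels is half the picture's height over the tangent of half this angle, whatever the lens; pixels are square), "cx", "cy" (the principal point, pixels), "world_from_camera" (4x4, takes a point from camera to world coordinates). Camera axes: x right, y up, looking along -z (the intrinsics and any distortion apply to the point x, -y, -z); pixel columns grow to the right and rows downward; lengths in m; the calibration is good to about 2 mm. A picture is of the moment at which its call begins. There is no depth.
- env.job_done(): hands the job in, once; it reports no verdict.
The state is a dict: "time": time; "joint_positions": joint angles; "dq": joint speeds; "effort": joint torques, N m; "tcp_pos": TCP position; "eef_rot": TCP orientation; "force": force on the tool from outside, world axes, zero at the start; "torque": the same for the moment, N m; "gripper_width": opening from 0.0 (shut) to 1.0 (fully open).
Only numpy, scipy, OpenCV 4.12 (cv2) and the standard library are available. Lean on these libraries where they do the work, as an engineer would, in place of code of your own. Each camera call takes 0.05 s, during which the arm holds its last target. There are 200 camera calls.

TASK

Two yoghurt pots with violet lids have come back unchecked to the dairy counter. Lift each one to judge its weight, then set it down gently and upright in a tray: the blue tray if it is properly filled (over 300 g in all), the orange tray if it is short-filled (under 300 g); within 50 g of that weight either tray will do. Both pots may belong in the same tray.

Things in the scene. Friction and masses are not known exactly. Their poses are not given: they have to be found in the camera images.
- pot_a: opaque cream stoneware yoghurt pot, flat violet lid (the only two such; other pots have white, green or yellow lids). 66 mm diameter, side straight from 6 to 68 mm up, then a shoulder; 88 mm tall with its 58 mm lid, which stays on; best gripped across the side about 60 mm up. Origin: centre of underside, z up. Starts upright on the counter. Weighs 120 to 495 g, unseen and independent of the other pot
- pot_b: as pot_a: opaque cream stoneware yoghurt pot, flat violet lid (the only two such; other pots have white, green or yellow lids). 66 mm diameter, side straight from 6 to 68 mm up, then a shoulder; 88 mm tall with its 58 mm lid, which stays on; best gripped across the side about 60 mm up. Origin: centre of underside, z up. Starts upright on the counter. Weighs 120 to 495 g, unseen and independent of the other pot
- tray_blue: shallow open blue plastic tray for properly filled pots, fixed to the counter, 140 mm (x) by 220 mm (y) by 30 mm high, walls and floor 5 mm thick (inside 130 by 210 mm). Origin: centre of its underside, on the counter (height 0); inner floor 5 mm above it. Room for two pots side by side along its y axis, 50 mm either side of the middle
- tray_orange: shallow open orange plastic tray for short-filled pots, fixed to the counter, 140 mm (x) by 220 mm (y) by 30 mm high, walls and floor 5 mm thick (inside 130 by 210 mm). Origin: centre of its underside, on the counter (height 0); inner floor 5 mm above it. Room for two pots side by side along its y axis, 50 mm either side of the middle

How it is judged:
On the way:
1. one of the violet-lidded pots is lifted at least 40 mm off the counter (height (world z) of any of pot_a, pot_b above 0.04 m), for 0.2 s.
At the end, for the whole second after the job is handed in: Each violet-lidded pot stands upright (within 10 degrees), released and at rest, on the floor of a tray (inside its walls): in the blue tray if it weighs more than 350 g, in the orange tray if less than 250 g, in either if between (((horizontal distance between pot_a and tray_blue below 0.085 m and z of pot_a in the frame of tray_blue between 0 and 0.012 m and contact force between tray_blue and pot_a above 2.42 N) or (horizontal distance between pot_a and tray_orange below 0.085 m and z of pot_a in the frame of tray_orange between 0 and 0.012 m and contact force between tray_orange and pot_a below 3.45 N)) and angle between each of pot_a, pot_b's own z axis and vertical below 0.17 rad and linear speed of each of pot_a, pot_b below 0.02 m/s and ((horizontal distance between pot_b and tray_blue below 0.085 m and z of pot_b in the frame of tray_blue between 0 and 0.012 m and contact force between tray_blue and pot_b above 2.42 N) or (horizontal distance between pot_b and tray_orange below 0.085 m and z of pot_b in the frame of tray_orange between 0 and 0.012 m and contact force between tray_orange and pot_b below 3.45 N))); the robot touches nothing.
It fails at once if a pot is dropped or thrown: moving freely, out of the fingers, faster than 0.7 m/s (a fall of about 25 mm) ((contact force between the fingers and pot_a below 0.2 N and linear speed of pot_a above 0.7 m/s) or (contact force between the fingers and pot_b below 0.2 N and linear speed of pot_b above 0.7 m/s)).
It also fails if it takes over 58 s, if anything falls off the work surface, if the arm or the gripper's body presses on something with over 40 N, if the wrist force passes 120 N, or if a joint passes its speed limit or range.

## Working session

There is one attempt and no reset: what is moved stays moved. The work goes in short steps, Python scripts to look and compute and a tool call to move; the robot and the scene stay as the last step left them, time stands still between calls to the robot, and variables do not carry over. Pictures are saved under pics/ and viewed, about 8 in all and at most 12, crops included, and the job is handed in when it is done.

Besides the shell and the picture viewer there is one more tool, called after "Call:" as name(argument=value, ...), one argument or row to a line, values as JSON. carry_out: Moves the arm, as the interface text tells. Its arguments: {"type":"object","properties":{"dp":{"type":"array"},"twist":{"type":"array"},"claw":{"type":"number"}},"required":["dp","twist"]}

```bash
mkdir -p pics; cat > h.py <<'E'
import numpy as np, cv2
from bench import env
def cap(n,f):
    c=env.capture(n); cv2.imwrite('pics/'+f+'.png',c['img'][:,:,::-1]); np.savez('pics/'+f,**c); return c
def ray(f,u,v,z):
    c=np.load('pics/'+f+'.npz'); fl=210/np.tan(np.radians(float(c['fovy'])/2)); T=c['world_from_camera']
    d=T[:3,:3]@np.array([(u-c['cx'])/fl,-(v-c['cy'])/fl,-1]); o=T[:3,3]; return o+d*(z-o[2])/d[2]
E
python3 - <<'E'
from h import *
a=cap('scene','s1');b=cap('side','d1')
for c in(a,b):print({k:v for k,v in c.items() if k!='img'})
print(env.get_state())
E
```

```text
{'fovy': 51.79252945002793, 'cx': 276.21101318596993, 'cy': 211.02435811522534, 'world_from_camera': array([[-0.7892558 , -0.42797843,  0.44035184,  0.94614249],
       [ 0.61403635, -0.55692757,  0.55927725,  0.50840376],
       [ 0.00588548,  0.71180486,  0.70235262,  0.68753697],
       [ 0.        ,  0.        ,  0.        ,  1.        ]])}
{'fovy': 49.546814765837, 'cx': 281.9897489776438, 'cy': 205.31421329431768, 'world_from_camera': array([[ 0.70842877,  0.52103262, -0.47608159,  0.11856141],
       [-0.70567934,  0.53443203, -0.46518714, -0.451373  ],
       [ 0.01205558,  0.6655129 ,  0.74628898,  0.76289395],
       [ 0.        ,  0.        ,  0.        ,  1.        ]])}
{'time': 0.1, 'joint_positions': array([-1.26078243e-01,  2.21130328e-01,  1.52750794e+00,  1.06848094e-05,
        1.39467562e+00, -1.26071631e-01]), 'dq': array([-0.00109717, -0.00075812, -0.00390025, -0.00030264, -0.00158514,
        0.00119632]), 'effort': array([ 6.93603797e-04, -4.98243856e+01, -3.90546799e+01, -2.32586735e-04,
        5.66593517e-03, -2.12633734e-05]), 'tcp_pos': array([6.24756923e-01, 4.22827621e-05, 4.03712912e-01]), 'eef_rot': array([[-1.70624111e-03,  9.99998544e-01, -8.68678544e-06],
       [ 2.26870693e-04, -8.29970120e-06, -9.99999974e-01],
       [-9.99998519e-01, -1.70624304e-03, -2.26856202e-04]]), 'force': array([-0.11301793,  0.0365842 ,  0.30274507]), 'torque': array([ 0.04401047, -0.03158157, -0.00694869]), 'gripper_width': 0.9986712320377602}
```

View pics/s1.png

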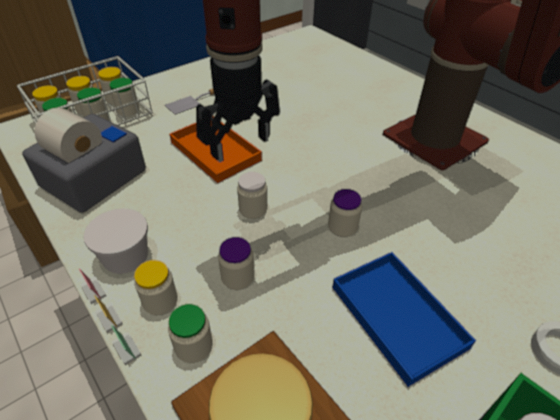

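View pics/d1.png

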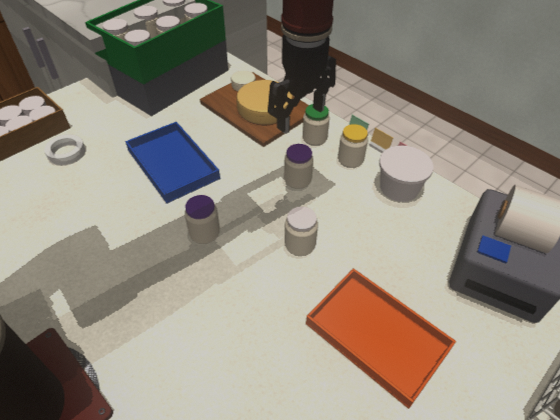

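The scene view shows violet lids at about (235,250) and (347,199), and the side view shows them at (299,153) and (201,206). I can see both trays, and a white-lidded pot at (252,184) stands nearby.

```bash
python3 - <<'E'
from h import *
for f in('s1','d1'):
    im=np.load(f'pics/{f}.npz')['img']; h=cv2.cvtColor(im,cv2.COLOR_RGB2HSV)
    for n,lo,hi,mn in(('violet',(125,90,30),(160,255,255),150),('blue',(103,150,50),(122,255,255),1500),('orange',(3,190,90),(12,255,255),1500)):
        k,l,s,c=cv2.connectedComponentsWithStats(cv2.inRange(h,lo,hi))
        for i in range(1,k):
            if s[i,4]>mn:
                if n=='violet': print(f,n,s[i],c[i].round(1),ray(f,*c[i],.086).round(4))
                else:
                    hull=cv2.convexHull(np.argwhere(l==i)[:,::-1].astype(np.int32))
                    pts=cv2.approxPolyDP(hull,5,True)[:,0]
                    print(f,n,s[i]);[print('   ',p,ray(f,*p,.03).round(3)[:2],ray(f,*p,.0).round(3)[:2]) for p in pts]
for f,u,v in(('s1',252,183),('d1',301,218),('s1',188,320),('d1',317,112),('s1',152,273),('d1',354,132)): print(f,'other',ray(f,u,v,.086).round(3))
E
```

```text
s1 violet [334 190  27  20 429] [346.8 199.3] [0.4339 0.0903 0.086 ]
s1 violet [220 238  31  25 605] [234.7 249.8] [0.6902 0.0626 0.086 ]
s1 blue [  72    0  137   76 7810]
    [208  55] [ 0.254 -0.754] [ 0.222 -0.811]
    [146  75] [ 0.484 -0.75 ] [ 0.463 -0.808]
    [93 61] [ 0.581 -0.945] [ 0.564 -1.012]
    [72  0] [ 0.438 -1.551] [ 0.415 -1.645]
    [201   0] [ 1.000e-03 -1.223e+00] [-0.042 -1.302]
s1 blue [ 333  253  142  133 9409]
    [474 340] [0.46  0.427] [0.438 0.424]
    [407 385] [0.608 0.409] [0.593 0.404]
    [334 289] [0.575 0.21 ] [0.558 0.196]
    [334 280] [0.561 0.195] [0.543 0.181]
    [391 253] [0.427 0.216] [0.403 0.203]
d1 violet [287 144  24  17 326] [298.8 152.1] [0.6892 0.0569 0.086 ]
d1 violet [186 195  28  23 480] [199. 206.] [0.4311 0.0843 0.086 ]
d1 blue [ 126  130   92   64 2855]
    [217 169] [0.558 0.191] [0.576 0.217]
    [164 193] [0.426 0.213] [0.438 0.24 ]
    [126 141] [0.461 0.423] [0.475 0.458]
    [176 130] [0.574 0.372] [0.593 0.406]
d1 orange [ 326  286  129  116 7040]
    [454 341] [ 0.577 -0.421] [ 0.596 -0.42 ]
    [412 401] [ 0.442 -0.427] [ 0.455 -0.426]
    [334 337] [ 0.436 -0.272] [ 0.449 -0.264]
    [326 315] [ 0.458 -0.234] [ 0.472 -0.225]
    [339 294] [ 0.507 -0.223] [ 0.523 -0.214]
    [360 286] [ 0.548 -0.239] [ 0.566 -0.231]
s1 other [ 0.558 -0.069  0.086]
d1 other [ 0.554 -0.079  0.086]
s1 other [0.829 0.138 0.086]
d1 other [0.827 0.127 0.086]
s1 other [0.832 0.019 0.086]
d1 other [0.833 0.016 0.086]
```

Call:
carry_out(
  dp=[
    [0, -30, -14],
    [5, -65, -29],
    [20, -100, -45],
    [40, -135, -61],
    [65, -165, -75],
    [90, -185, -84],
    [105, -192, -87],
    [105, -192, -87],
    [105, -192, -87],
    [105, -192, -87],
  ],
  twist=[
    [0, 0, 0],
    [0, 0, 0],
    [0, 0, 0],
    [0, 0, 0],
    [0, 0, 0],
    [0, 0, 0],
    [0, 0, 0],
    [0, 0, 0],
    [0, 0, 0],
    [0, 0, 0],
  ],
  claw=85,
)

```text
time: 1.35
tcp_pos: [0.4341, 0.0867, 0.3008]
eef_rot: [[0.002, 1.0, -0.001], [-0.0, -0.001, -1.0], [-1.0, 0.002, 0.0]]
force: [0.3, -0.1, 1.0]
gripper_width: 0.997
```

```bash
python3 - <<'E'
from h import *
s=env.get_state();print(s['time'],s['tcp_pos'],s['force'],s['torque'])
a=cap('wrist','w1'); b=cap('scene','s2')
cv2.imwrite('pics/m1.png',np.hstack([a['img'][:,:,::-1],cv2.resize(b['img'][90:330,100:340,::-1],(240,420))])[:, :800])
for u,v in((355,271),(453,341),(408,400),(308,323)):print(ray('d1',u,v,.03))
E
```

```text
1.35 [0.43406879 0.08671377 0.300779  ] [ 0.29310794 -0.14833091  1.01817193] [ 0.03635666  0.04546876 -0.03367065]
[ 0.56726417 -0.21172008  0.03      ]
[ 0.57609598 -0.41970925  0.03      ]
[ 0.4390075  -0.42205346  0.03      ]
[ 0.42348488 -0.2224697   0.03      ]
```

View pics/m1.png

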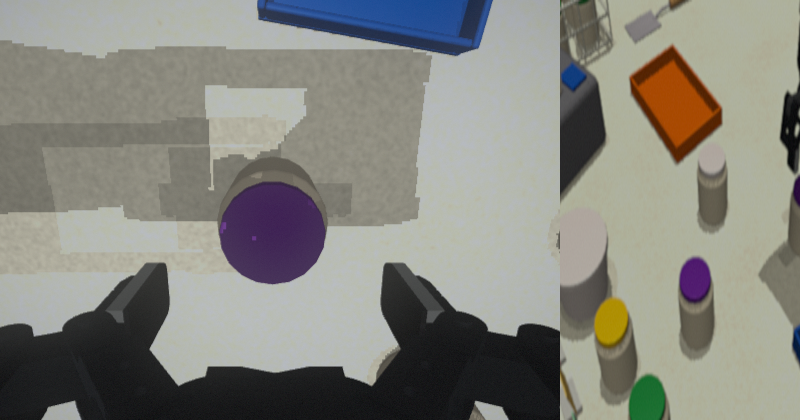

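The wrist view has the violet lid of pot A centred at about (272,232), between the fingers. The scene crop now shows the orange tray clear of the gripper.

```bash
python3 - <<'E'
from h import *
print(ray('w1',272,232,.088))
im=np.load('pics/s2.npz')['img']; h=cv2.cvtColor(im,cv2.COLOR_RGB2HSV)
m=cv2.inRange(h,(3,150,60),(14,255,255));k,l,s,c=cv2.connectedComponentsWithStats(m);i=1+s[1:,4].argmax()
for p in cv2.approxPolyDP(cv2.convexHull(np.argwhere(l==i)[:,::-1].astype(np.int32)),5,True)[:,0]:print(p,ray('s2',*p,.03),ray('s2',*p,0))
print(env.get_state()['force'])
E
```

```text
[0.43259226 0.09044578 0.088     ]
[260 160] [ 0.45585771 -0.18036085  0.03      ] [ 0.43348856 -0.2117856   0.        ]
[216 181] [ 0.58386928 -0.17894957  0.03      ] [ 0.56734064 -0.21030994  0.        ]
[170 134] [ 0.57835781 -0.41369682  0.03      ] [ 0.5615777  -0.45576748  0.        ]
[212 116] [ 0.44449089 -0.42078385  0.03      ] [ 0.42160314 -0.46317786  0.        ]
[259 150] [ 0.43365853 -0.21477745  0.03      ] [ 0.41027655 -0.24777245  0.        ]
[-0.47620188 -0.48912177 -0.32477135]
```

Call:
carry_out(
  dp=[
    [20, 0, 0],
    [40, 0, 0],
    [60, 0, 0],
    [78, 0, 0],
    [88, 0, 0],
    [93, 0, 0],
    [93, 0, 0],
    [93, 0, 0],
  ],
  twist=[
    [0, 0, 0],
    [0, 0, 0],
    [0, 0, 0],
    [0, 0, 0],
    [0, 0, 0],
    [0, 0, 0],
    [0, 0, 0],
    [0, 0, 0],
  ],
)

```text
time: 2.45
tcp_pos: [0.4334, 0.087, 0.2073]
eef_rot: [[0.001, 1.0, -0.0], [0.0, -0.0, -1.0], [-1.0, 0.001, -0.0]]
force: [0.1, -0.2, -0.7]
gripper_width: 0.992
```

Call:
carry_out(
  dp=[
    [0, 0, 0],
    [0, 0, 0],
    [0, 0, 0],
    [0, 0, 0],
    [0, 0, 0],
    [0, 0, 0],
    [0, 0, 0],
    [0, 0, 0],
  ],
  twist=[
    [0, 0, 0],
    [0, 0, 0],
    [0, 0, 0],
    [0, 0, 0],
    [0, 0, 0],
    [0, 0, 0],
    [0, 0, 0],
    [0, 0, 0],
  ],
  claw=50,
)

```text
time: 3.45
tcp_pos: [0.4333, 0.087, 0.2077]
eef_rot: [[0.001, 1.0, 0.0], [-0.0, 0.0, -1.0], [-1.0, 0.001, 0.0]]
force: [-2.4, -1.4, 8.1]
gripper_width: 0.754
```

Call:
carry_out(
  dp=[
    [-10, 0, 0],
    [-25, 0, 0],
    [-45, 0, 0],
    [-65, 0, 0],
    [-80, 0, 0],
    [-90, 0, 0],
    [-93, 0, 0],
    [-93, 0, 0],
    [-93, 0, 0],
    [-93, 0, 0],
    [-93, 0, 0],
    [-93, 0, 0],
  ],
  twist=[
    [0, 0, 0],
    [0, 0, 0],
    [0, 0, 0],
    [0, 0, 0],
    [0, 0, 0],
    [0, 0, 0],
    [0, 0, 0],
    [0, 0, 0],
    [0, 0, 0],
    [0, 0, 0],
    [0, 0, 0],
    [0, 0, 0],
  ],
)

```text
time: 4.95
tcp_pos: [0.433, 0.087, 0.2996]
eef_rot: [[-0.0, 1.0, 0.0], [0.0, 0.0, -1.0], [-1.0, -0.0, -0.0]]
force: [1.1, 0.4, -4.9]
gripper_width: 0.752
```

```bash
python3 - <<'E'
from h import *
cap('scene','s3')
F=[];E=[]
for i in range(20):
    env.capture('wrist'); s=env.get_state(); F.append(s['force']);E.append(s['effort'])
F=np.array(F);print(F.mean(0),F.std(0),np.mean(E,0),s['time'],s['tcp_pos'],s['gripper_width'],s['joint_positions'])
E
```

```text
[ 0.01678394 -0.05380184 -4.82792874] [0.56665185 0.44666828 0.48916094] [-3.39816316e-04 -3.16426265e+01 -3.78973371e+01  2.86867678e-03
  7.10933934e-04 -3.59169801e-06] 6.0 [0.43299021 0.08699903 0.29968157] 0.7554714509734207 [ 1.93538094e-02 -1.23301742e-01  2.08965256e+00  2.19394272e-05
  1.17525576e+00  1.93673488e-02]
```

The force reads 4.83 N, so pot A is about 490 g and belongs in the blue tray, in the far slot.

Call:
carry_out(
  dp=[
    [0, 4, -12],
    [0, 12, -38],
    [0, 22, -70],
    [0, 33, -105],
    [0, 44, -140],
    [0, 55, -175],
    [0, 66, -210],
    [0, 75, -240],
    [0, 82, -260],
    [0, 85, -271],
    [0, 85, -271],
    [0, 85, -271],
  ],
  twist=[
    [0, 0, 0],
    [0, 0, 0],
    [0, 0, 0],
    [0, 0, 0],
    [0, 0, 0],
    [0, 0, 0],
    [0, 0, 0],
    [0, 0, 0],
    [0, 0, 0],
    [0, 0, 0],
    [0, 0, 0],
    [0, 0, 0],
  ],
)

```text
time: 7.5
tcp_pos: [0.5178, 0.3575, 0.2994]
eef_rot: [[-0.001, 1.0, -0.0], [-0.001, -0.0, -1.0], [-1.0, -0.001, 0.001]]
force: [0.1, -0.9, -5.5]
gripper_width: 0.751
```

Call:
carry_out(
  dp=[
    [15, 0, 0],
    [35, 0, 0],
    [55, 0, 0],
    [70, 0, 0],
    [78, 0, 0],
    [82, 0, 0],
    [84, 0, 0],
    [85, 0, 0],
    [86, 0, 0],
    [86, 0, 0],
    [86, 0, 0],
  ],
  twist=[
    [0, 0, 0],
    [0, 0, 0],
    [0, 0, 0],
    [0, 0, 0],
    [0, 0, 0],
    [0, 0, 0],
    [0, 0, 0],
    [0, 0, 0],
    [0, 0, 0],
    [0, 0, 0],
    [0, 0, 0],
  ],
)

```text
time: 8.88
tcp_pos: [0.518, 0.3581, 0.2139]
eef_rot: [[0.0, 1.0, 0.0], [0.0, 0.0, -1.0], [-1.0, 0.0, -0.0]]
force: [-0.9, 0.0, -4.9]
gripper_width: 0.754
```

```bash
python3 - <<'E'
from h import *
a=cap('scene','s4');b=cap('side','d4');F=[]
for i in range(8): env.capture('wrist'); F.append(env.get_state()['force'])
print(np.mean(F,0),env.get_state()['tcp_pos'])
f=lambda c,x,y:cv2.resize(c['img'][y:y+200,x:x+200,::-1],(400,400),interpolation=2)
cv2.imwrite('pics/m4.png',np.hstack([f(a,300,190),f(b,80,50)]))
E
```

```text
[ 0.12402464  0.02933644 -4.42307301] [0.51798861 0.35799019 0.21368437]
```

View pics/m4.png

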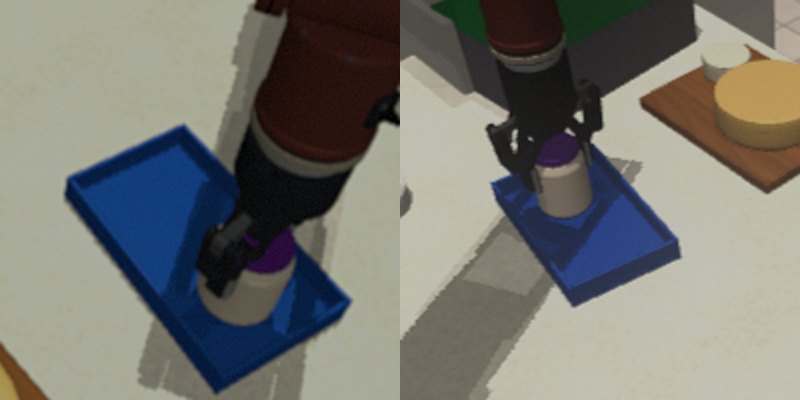

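The pot is over the far half of the blue tray, inside the walls, and still hanging just above the floor.

Call:
carry_out(
  dp=[
    [0.5, 0, 0],
    [1, 0, 0],
    [1.5, 0, 0],
    [2, 0, 0],
    [2, 0, 0],
    [2, 0, 0],
  ],
  twist=[
    [0, 0, 0],
    [0, 0, 0],
    [0, 0, 0],
    [0, 0, 0],
    [0, 0, 0],
    [0, 0, 0],
  ],
)

```text
time: 10.12
tcp_pos: [0.5181, 0.3581, 0.2128]
eef_rot: [[0.0, 1.0, 0.0], [0.0, 0.0, -1.0], [-1.0, 0.0, -0.0]]
force: [-3.7, -2.7, 4.5]
gripper_width: 0.755
```

Contact: the force went from -4.4 to +4.5 N. I'll release, raise the arm and measure the empty baseline.

Call:
carry_out(
  dp=[
    [0, 0, 0],
    [0, 0, 0],
    [0, 0, 0],
    [0, 0, 0],
    [0, 0, 0],
    [-8, 0, 0],
    [-25, 0, 0],
    [-50, 0, 0],
    [-75, 0, 0],
    [-88, 0, 0],
    [-88, 0, 0],
    [-88, 0, 0],
  ],
  twist=[
    [0, 0, 0],
    [0, 0, 0],
    [0, 0, 0],
    [0, 0, 0],
    [0, 0, 0],
    [0, 0, 0],
    [0, 0, 0],
    [0, 0, 0],
    [0, 0, 0],
    [0, 0, 0],
    [0, 0, 0],
    [0, 0, 0],
  ],
  claw=85,
)

```text
time: 11.62
tcp_pos: [0.5176, 0.3578, 0.2988]
eef_rot: [[-0.001, 1.0, -0.0], [-0.001, -0.0, -1.0], [-1.0, -0.001, 0.001]]
force: [-0.5, 0.2, -0.9]
gripper_width: 0.996
```

```bash
python3 - <<'E'
from h import *
F=[]
for i in range(10): w=cap('wrist','w5'); F.append(env.get_state()['force'])
print(np.mean(F,0),env.get_state()['tcp_pos'])
E
```

```text
[-0.03238845 -0.18473515 -0.13679113] [0.5179983  0.35798672 0.29952221]
```

View pics/w5.png

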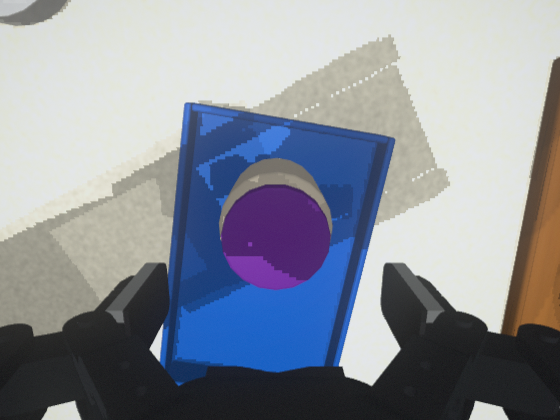

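The wrist view shows pot A upright and well inside the blue tray, with its lid at about (275,237). The empty baseline is -0.14 N, so pot A weighs roughly 470 g. Next is pot B.

Call:
carry_out(
  dp=[
    [0, 10, 18],
    [0, 30, 52],
    [0, 52, 90],
    [0, 75, 130],
    [0, 98, 170],
    [0, 121, 210],
    [0, 144, 250],
    [0, 162, 280],
    [0, 172, 298],
    [0, 172, 298],
    [0, 172, 298],
  ],
  twist=[
    [0, 0, 0],
    [0, 0, 0],
    [0, 0, 0],
    [0, 0, 0],
    [0, 0, 0],
    [0, 0, 0],
    [0, 0, 0],
    [0, 0, 0],
    [0, 0, 0],
    [0, 0, 0],
    [0, 0, 0],
  ],
)

```text
time: 13.5
tcp_pos: [0.6895, 0.0608, 0.2995]
eef_rot: [[-0.001, 1.0, 0.001], [0.001, 0.001, -1.0], [-1.0, -0.001, -0.001]]
force: [-1.3, 1.0, -0.7]
gripper_width: 0.997
```

```bash
python3 - <<'E'
from h import *
F=[]
for i in range(10): c=cap('wrist','w6'); F.append(env.get_state()['force'])
print(np.mean(F,0),env.get_state()['tcp_pos'])
m=cv2.inRange(cv2.cvtColor(c['img'],cv2.COLOR_RGB2HSV),(125,90,30),(160,255,255))
k,l,s,cc=cv2.connectedComponentsWithStats(m);i=1+s[1:,4].argmax();print(s[i],cc[i],ray('w6',*cc[i],.088))
E
```

```text
[-0.27713287  0.07880991  0.23740764] [0.68994542 0.06029235 0.29977353]
[ 223  185  105  102 8309] [275.36394271 235.85870743] [0.6898011  0.06234038 0.088     ]
```

The wrist view puts pot B at (0.690, 0.062), 2 mm off, so I'll go down now.

Call:
carry_out(
  dp=[
    [20, 0, -1],
    [40, 0, -1],
    [60, 0, -1],
    [78, 0, -1],
    [88, 0, -1],
    [92, 0, -1],
    [92, 0, -1],
    [92, 0, -1],
  ],
  twist=[
    [0, 0, 0],
    [0, 0, 0],
    [0, 0, 0],
    [0, 0, 0],
    [0, 0, 0],
    [0, 0, 0],
    [0, 0, 0],
    [0, 0, 0],
  ],
)

```text
time: 15.0
tcp_pos: [0.6905, 0.061, 0.2087]
eef_rot: [[0.002, 1.0, 0.0], [-0.0, 0.0, -1.0], [-1.0, 0.002, 0.0]]
force: [-0.1, -0.7, -0.3]
gripper_width: 0.994
```

Call:
carry_out(
  dp=[
    [0, 0, 0],
    [0, 0, 0],
    [0, 0, 0],
    [0, 0, 0],
    [0, 0, 0],
    [0, 0, 0],
    [0, 0, 0],
    [0, 0, 0],
  ],
  twist=[
    [0, 0, 0],
    [0, 0, 0],
    [0, 0, 0],
    [0, 0, 0],
    [0, 0, 0],
    [0, 0, 0],
    [0, 0, 0],
    [0, 0, 0],
  ],
  claw=50,
)

```text
time: 16.0
tcp_pos: [0.6905, 0.061, 0.2091]
eef_rot: [[0.002, 1.0, 0.0], [-0.0, 0.0, -1.0], [-1.0, 0.002, 0.0]]
force: [-0.5, 0.2, 5.7]
gripper_width: 0.752
```

Call:
carry_out(
  dp=[
    [-10, 0, 0],
    [-25, 0, 0],
    [-45, 0, 0],
    [-65, 0, 0],
    [-80, 0, 0],
    [-90, 0, 0],
    [-92, 0, 0],
    [-92, 0, 0],
    [-92, 0, 0],
    [-92, 0, 0],
    [-92, 0, 0],
  ],
  twist=[
    [0, 0, 0],
    [0, 0, 0],
    [0, 0, 0],
    [0, 0, 0],
    [0, 0, 0],
    [0, 0, 0],
    [0, 0, 0],
    [0, 0, 0],
    [0, 0, 0],
    [0, 0, 0],
    [0, 0, 0],
  ],
)

```text
time: 17.38
tcp_pos: [0.6899, 0.061, 0.2993]
eef_rot: [[-0.001, 1.0, -0.0], [0.0, -0.0, -1.0], [-1.0, -0.001, -0.0]]
force: [-0.3, -0.7, -3.0]
gripper_width: 0.751
```

```bash
python3 - <<'E'
from h import *
F=[]
for i in range(30): env.capture('wrist'); F.append(env.get_state()['force'])
s=env.get_state();print(np.mean(F,0),np.std(F,0),s['tcp_pos'],s['gripper_width'],s['time'])
E
```

```text
[ 0.07272491 -0.06438153 -3.11538538] [0.52736767 0.38409049 0.60295329] [0.68999084 0.06100291 0.29967555] 0.7517219854524883 18.875
```

Pot B weighs about 3.1–3.35 N, or 315–340 g. That's over 300 g and far above 250 g, so it goes in the blue tray too, in the near slot.

Call:
carry_out(
  dp=[
    [0, -9, -10],
    [0, -28, -30],
    [0, -52, -55],
    [0, -78, -82],
    [0, -104, -109],
    [0, -130, -136],
    [0, -154, -161],
    [0, -174, -182],
    [0, -185, -194],
    [0, -188, -197],
    [0, -188, -197],
    [0, -188, -197],
  ],
  twist=[
    [0, 0, 0],
    [0, 0, 0],
    [0, 0, 0],
    [0, 0, 0],
    [0, 0, 0],
    [0, 0, 0],
    [0, 0, 0],
    [0, 0, 0],
    [0, 0, 0],
    [0, 0, 0],
    [0, 0, 0],
    [0, 0, 0],
  ],
)

```text
time: 20.38
tcp_pos: [0.5026, 0.2574, 0.2998]
eef_rot: [[0.0, 1.0, -0.001], [-0.0, -0.001, -1.0], [-1.0, 0.0, 0.0]]
force: [0.1, -1.0, -1.7]
gripper_width: 0.752
```

Call:
carry_out(
  dp=[
    [15, 0, 0],
    [35, 0, 0],
    [55, 0, 0],
    [70, 0, 0],
    [77, 0, 0],
    [81, 0, 0],
    [83, 0, 0],
    [84, 0, 0],
    [84, 0, 0],
    [84, 0, 0],
  ],
  twist=[
    [0, 0, 0],
    [0, 0, 0],
    [0, 0, 0],
    [0, 0, 0],
    [0, 0, 0],
    [0, 0, 0],
    [0, 0, 0],
    [0, 0, 0],
    [0, 0, 0],
    [0, 0, 0],
  ],
)

```text
time: 21.62
tcp_pos: [0.5021, 0.258, 0.216]
eef_rot: [[0.001, 1.0, -0.0], [0.0, -0.0, -1.0], [-1.0, 0.001, -0.0]]
force: [0.4, -1.4, -2.8]
gripper_width: 0.756
```

Call:
carry_out(
  dp=[
    [0.5, 0, 0],
    [1, 0, 0],
    [1.5, 0, 0],
    [2, 0, 0],
    [2, 0, 0],
    [2, 0, 0],
  ],
  twist=[
    [0, 0, 0],
    [0, 0, 0],
    [0, 0, 0],
    [0, 0, 0],
    [0, 0, 0],
    [0, 0, 0],
  ],
)

```text
time: 22.38
tcp_pos: [0.502, 0.258, 0.214]
eef_rot: [[0.0, 1.0, 0.0], [-0.0, 0.0, -1.0], [-1.0, 0.0, 0.0]]
force: [-3.4, -0.7, 3.6]
gripper_width: 0.753
```

Call:
carry_out(
  dp=[
    [0, 0, 0],
    [0, 0, 0],
    [0, 0, 0],
    [0, 0, 0],
    [0, 0, 0],
    [-8, 0, 0],
    [-25, 0, 0],
    [-50, 0, 0],
    [-75, 0, 0],
    [-105, 0, 0],
    [-125, 0, 0],
    [-125, 0, 0],
  ],
  twist=[
    [0, 0, 0],
    [0, 0, 0],
    [0, 0, 0],
    [0, 0, 0],
    [0, 0, 0],
    [0, 0, 0],
    [0, 0, 0],
    [0, 0, 0],
    [0, 0, 0],
    [0, 0, 0],
    [0, 0, 0],
    [0, 0, 0],
  ],
  claw=85,
)

```text
time: 23.88
tcp_pos: [0.5028, 0.2583, 0.3421]
eef_rot: [[0.006, 1.0, 0.0], [0.002, 0.0, -1.0], [-1.0, 0.006, -0.002]]
force: [0.5, -0.1, -0.1]
gripper_width: 0.998
```

```bash
python3 - <<'E'
from h import *
a=cap('scene','s7');b=cap('side','d7');w=cap('wrist','w7');F=[]
for i in range(10): env.capture('wrist'); F.append(env.get_state()['force'])
print(np.mean(F,0),env.get_state()['tcp_pos'])
f=lambda c,x,y,n=200:cv2.resize(c['img'][y:y+n,x:x+n,::-1],(400,400),interpolation=2)
cv2.imwrite('pics/m7.png',np.hstack([f(w,70,0,420),f(b,80,50)]))
E
```

```text
[ 0.09730085 -0.00119999 -0.29812408] [0.50199752 0.25799633 0.33851077]
```

View pics/m7.png

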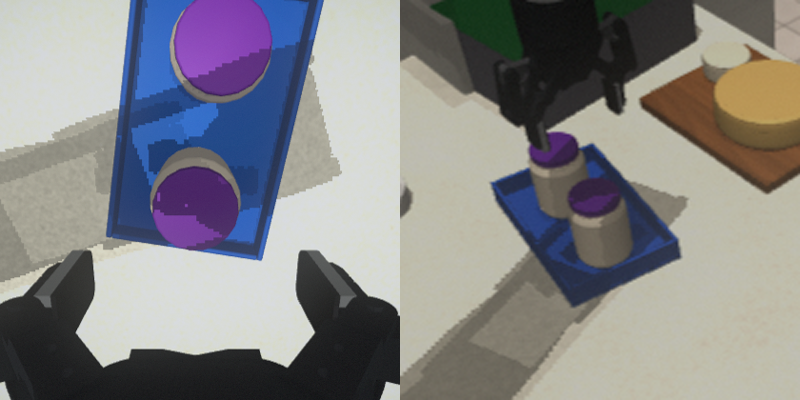

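Both pots stand upright and apart inside the blue tray, and the gripper is clear of everything. Handing in.

```bash
python3 -c "
from bench import env
print(env.job_done())"
```

```text
the job is handed in; nothing more can be done
None
```

I lifted, weighed and placed both violet-lidded pots in the blue tray, then handed the job in at about 25 s of the 58 s allowed. No verdict came back.

- **First pot (the one nearer the robot):** it read about 4.4–4.8 N, or 450–490 g, which is clearly properly filled. It's in the far slot of the blue tray.
- **Second pot:** it read about 3.1 N. The empty-gripper reading drifted by about ±0.3 N, so the weight is roughly 285–340 g. That is near the 300 g line but above 250 g, so the blue tray is valid either way. It's in the near slot.

I lowered each pot until the wrist force showed it touching the tray floor, and only then opened the gripper. The last pictures show both pots upright, apart and inside the walls, with the gripper raised clear. No check failed; the only disagreement was about 5 mm between the two fixed cameras when I first located the pots. The wrist camera later agreed with their average to within about 3 mm.

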